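# Hang the vial rack on the bench screen

## Robot

A 7-joint arm with a two-finger parallel gripper is mounted at the origin on the work surface. World frame = base frame: x ahead of the robot, y to its left, z up, the work surface at z = 0. Lengths are in m, angles in rad, forces in N, time in s.
With the tool pointing down it reaches from about 0.4 to 0.9 m from the base axis. Payload 5.5 kg.
Tool frame: the origin (TCP) lies midway between the tips of the shut fingers; the grasp point (between the pads) lies 19 mm behind it; z points along the fingers, y is the line along which they close (so a half turn about z gives the same grasp; the last joint's range is limited). The gripper opens to 92 mm and grips with 3 to 60 N. Pads are 19 mm wide; open, the fingers measure 130 mm over their backs; the gripper's body (75 mm by 190 mm) begins 47 mm behind the grasp point.
Start: joints at [0.263, 0.501, -0.427, 1.55, 0.221, 1.138, -0.21], TCP at [0.65, 0, 0.227] pointing down, gripper open.
Joint ranges: [-2.88, 2.88], [-0.31, 2.03], [-1.54, 1.56], [0.2, 2.42], [-1.41, 4.55], [0.19, 2.02], [-2.57, 2.57]. Speed limits (rad/s): [2.57, 2.57, 3.14, 3.14, 3.14, 3.14, 3.14].

## Interface

Orientations are given as a unit quaternion [x, y, z, w].
In Python, from workcell import get_state, snapshot, hand_in gives the robot as it stands. The module is installed in compiled form; this text tells all that it offers.
- The arm moves only by the tool apply_moves, never from a script. Its argument "series" is one flat list of numbers, 5 for each row, row after row: the shift along the world's x, y, z in m, then the turn about the world's z in rad, then the closure, from 0 (fully open) to 1 (shut). In form: [x, y, z, twist, fingers, x, y, z, twist, fingers, ...]. A call has 1 to 12 rows; each row shifts and turns the commanded pose from where the row before left it; what a row does not reach is not made up. A row lasts 1/10 s, in which the tool goes at most 50 mm and 8.59 degrees, less where a joint would pass 70% of its speed; a pose out of reach is approached as far as the arm can. A call is refused whole if a number of a shift passes 0.05 or a number of a turn 0.15, either way. A call with a gripper value outside its range is refused whole. The fingers move at their own pace and stop on an object; "squeeze" is the grip in N (left out, the last holds). Time passes only in rows, so rows that do not move let the fingers close. It gives the time, the measured TCP pose, the force, the opening and the grip force at its end, in the units of the state.
- get_state(): the state, without advancing time (a new reading comes with each control period).
- snapshot(name): name is "scene" or "side" or "wrist"; returns a dict with "image" (400x640x3 uint8, red, green, blue), "camera_matrix" (3x3 intrinsics, pixels), "T" (4x4, takes a point from camera to world coordinates). Camera axes: x right, y down, z forward; pixel columns grow to the right and rows downward; lengths in m; the calibration is good to about 2 mm. A picture is of the moment at which its call begins. There is no depth.
- hand_in(): hands the job in; it is judged then, once.
The state is a dict: "clock": time; "joint_pos": joint angles; "dq": joint speeds; "joint_efforts": joint torques, N m; "ee_pos": TCP position; "ee_rot": TCP orientation; "ft_force": force on the tool from outside, world axes, zero at the start; "torque": the same for the moment, N m; "gripper_width": opening from 0.0 (shut) to 1.0 (fully open); "grasp_force": force on a finger pad.
Only numpy, scipy, OpenCV 4.12 (cv2) and the standard library are available. Lean on these libraries where they do the work, as an engineer would, in place of code of your own. Each camera call takes 0.05 s, during which the arm holds its last target. There are 200 camera calls.

## Task

Hang the blue vial rack on the face of the low white bench screen that looks away from the robot: get its two keyholes over the two screw heads, press its back flat on the screen, and slide it down against the drag of the rubber washers until it is fully home on both screws, upright and flat. The screws were put in by eye, several millimetres off their marked place, and the rack hides them, so feel for them and never press the rack on the screen or a screw with more than about 25 newtons. Let go of it there, and leave the amber bottle, the beaker and the white jar where they stand.

Things in the scene. Friction and masses are not known exactly. Their poses are not given: they have to be found in the camera images.
- screen: White upright splash screen, 280 wide x 18 thick x 185 high, on two steel feet (8 high, reaching 41 to 59 from the hanging face on either side). Origin at bench level, midway along the face on which the rack hangs. Its x axis points straight out of that face, away from the robot (turned up to 0.3 rad); y along the face, z up.
- screw_place (a point): Marked mid-point between the two screws, on the hanging face, 165 up; axes as screen. Screws 90 apart along y, level; as a pair 4 to 10 off it to +y or -y, and up to 4 in z (grey flush caps: old holes). Each: 6 shank, flat head 13 dia, its top 12 out from the face; soft bevelled rubber washer (13 dia) behind it, 4 gap to the face. Passing both washers takes up to 17 N down, then 7 to 12 N drag.
- rack_grip (a point): Grip point on the hand tab of the blue rack: tab's middle, 8 below its top, 142 above the rack's underside. Tab: 60 wide (y), 10 thick (x), 45 high above the shoulder. x points out of the rack's front, z up; flat back 5 behind this point. Rack: 150 wide, 150 high, 60 deep at the foot, 0.26 to 0.4 kg, stands upright on the bench. Hung, the tab's top is about 44 above the screen's top.
- rack_holes (a point): Mid-point between the two keyholes, on the flat back of the rack, 70 above its underside; axes as rack_grip. Keyholes 90 apart along y through the 5 thick back: round hole 16 dia centred at this height, an 8 wide slot running up from it to 19 above its centre, mouth bevelled. Home, each shank is at its slot's top end, firm: the rack has come down 16 from hole-centred-on-screw.
- reagent_mid (a point): Amber reagent bottle, 60 dia x 125 high, on the robot's side of the screen; point half-way up. Leave alone.
- beaker_mid (a point): Clear plastic beaker, 72 dia x 90 high, in front of the rack's first place; point half-way up. Leave alone.
- jar_mid (a point): White screw-lid jar, 68 dia x 80 high, at the far middle of the bench; point half-way up. Leave alone.

How it is judged:
On the way:
1. both screw heads are through the round holes, the rack not yet slid down (x of rack_holes in the frame of screen between -0.003 and 0.006 m and z of left_shank in the frame of rack_grip between -0.077 and -0.064 m and y of left_shank in the frame of rack_grip between 0.04 and 0.05 m and z of right_shank in the frame of rack_grip between -0.077 and -0.064 m and y of right_shank in the frame of rack_grip between -0.05 and -0.04 m), for 0.02 s.
At the end, for the whole second after the job is handed in: The rack hangs, released and at rest, on both screws: each shank within 1.5 mm of its slot's top end, the back within 2 mm of the screen's face, upright within 0.04 rad; bottle, beaker and jar within 20 mm of where they stood (z of left_shank in the frame of rack_grip between -0.0575 and -0.053 m and z of right_shank in the frame of rack_grip between -0.0575 and -0.053 m and x of rack_holes in the frame of screen between -0.002 and 0.002 m and y of left_shank in the frame of rack_grip between 0.042 and 0.048 m and y of right_shank in the frame of rack_grip between -0.048 and -0.042 m and angle between rack_grip's own z axis and vertical below 0.04 rad and linear speed of rack below 0.01 m/s and distance of each of reagent_mid, beaker_mid, jar_mid from where it was at the start of the episode below 0.02 m); the robot touches nothing.
It fails at once if the rack is pressed on the screen or on a screw with more than 25 N (contact force between rack and screen above 25 N or contact force between rack and left_head above 25 N or contact force between rack and right_head above 25 N or contact force between rack and left_shank above 25 N or contact force between rack and right_shank above 25 N).
It fails at once if the bottle, beaker or jar is shifted or knocked over (more than 20 mm) (distance of any of reagent_mid, beaker_mid, jar_mid from where it was at the start of the episode above 0.02 m).
It also fails if it takes over 72 s, if anything falls off the work surface, if the arm or the gripper's body presses on something with over 40 N, if the wrist force passes 120 N, or if a joint passes its speed limit or range.

## Working session

There is one attempt and no reset: what is moved stays moved. The work goes in short steps, Python scripts to look and compute and a tool call to move; the robot and the scene stay as the last step left them, time stands still between calls to the robot, and variables do not carry over. Pictures are saved under pics/ and viewed, at most 10 in all, crops included, and the job is handed in when it is done.

Besides the shell and the picture viewer there is one more tool, called after "Request:" in YAML: its name, and indented under it one key for each argument. apply_moves: Moves the arm, as the interface text tells. Its arguments: {"type":"object","properties":{"series":{"type":"array","items":{"type":"number"}},"squeeze":{"type":"number"}},"required":["series"]}

```bash
mkdir -p pics; ls; python3 - <<'E'
from workcell import *
import cv2,numpy as np
s=get_state();print(s)
ims=[]
for n in("scene","side"):
    d=snapshot(n);np.savez(f"pics/{n}0.npz",**d);ims.append(d["image"]);cv2.imwrite(f"pics/{n}0.png",d["image"][:,:,::-1]);print(n,d["camera_matrix"].tolist(),np.round(d["T"],4).tolist())
E
```

```text
pics
{'clock': 0.0, 'joint_pos': array([ 0.26316165,  0.5018827 , -0.42677156,  1.55146047,  0.22082225,
        1.13830802, -0.21029039]), 'dq': array([-4.80924487e-04, -1.58447943e-03,  3.96778428e-05, -7.54875501e-05,
       -3.00614157e-04, -1.88567302e-03, -1.58681569e-03]), 'joint_efforts': array([-1.62834690e-04, -5.66597199e+01, -5.81602022e+00, -2.79113513e+01,
       -6.85700797e-02,  3.08415934e-02,  1.78752666e-04]), 'ee_pos': array([ 6.49285684e-01, -3.79619818e-05,  2.25650429e-01]), 'ee_rot': array([ 7.07072125e-01,  7.07140731e-01, -6.90738383e-04, -7.21412533e-04]), 'ft_force': array([0.16604515, 0.49308298, 0.06741388]), 'torque': array([-0.01657085, -0.08253958, -0.06933674]), 'grasp_force': 0.0, 'gripper_width': 0.9990315043428127}
scene [[447.38923403777994, 0.0, 317.9849203168338], [0.0, 447.38923403777994, 199.29777464383648], [0.0, 0.0, 1.0]] [[-0.2234, 0.4926, -0.8411, 1.3246], [0.9745, 0.1308, -0.1823, 0.1408], [0.0203, -0.8604, -0.5093, 0.589], [0.0, 0.0, 0.0, 1.0]]
side [[432.10624918835856, 0.0, 321.9762515972311], [0.0, 432.10624918835856, 201.27721834395913], [0.0, 0.0, 1.0]] [[-0.948, -0.2088, 0.2401, 0.3313], [-0.3182, 0.6272, -0.7109, 0.6503], [-0.0021, -0.7504, -0.661, 0.7511], [0.0, 0.0, 0.0, 1.0]]
```

View pics/scene0.png

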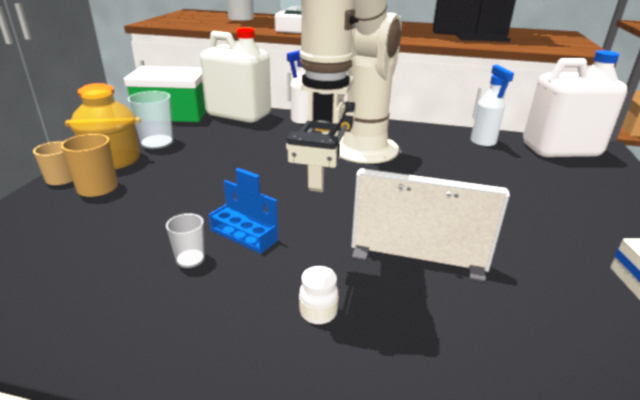

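View pics/side0.png

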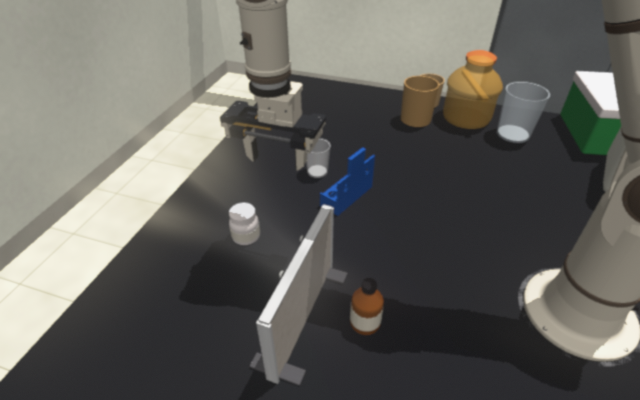

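The scene view shows the screen (corners about (358,172), (505,188), (495,268), (353,248)), with screws near (403,187) and (450,195). The blue rack is at (245,215), with its tab top near (248,175). The side view shows the bottle at (367,305), the jar at (243,223), and the beaker at (317,158). Next I'll zoom in on the screen and the rack.

```bash
python3 - <<'E'
import cv2,numpy as np
a=cv2.imread("pics/scene0.png");b=cv2.imread("pics/side0.png")
c1=cv2.resize(a[160:285,340:520],None,fx=4,fy=4,interpolation=cv2.INTER_CUBIC)
c2=cv2.resize(a[160:260,200:300],None,fx=4,fy=4,interpolation=cv2.INTER_CUBIC)
c3=cv2.resize(b[140:220,310:390],None,fx=5,fy=5,interpolation=cv2.INTER_CUBIC)
cv2.imwrite("pics/c1.png",c1)
o=np.zeros((400,800,3),np.uint8);o[:,:400]=c2;o[:,400:]=c3;cv2.imwrite("pics/c2.png",o)
E
```

```text
(no output)
```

View pics/c1.png

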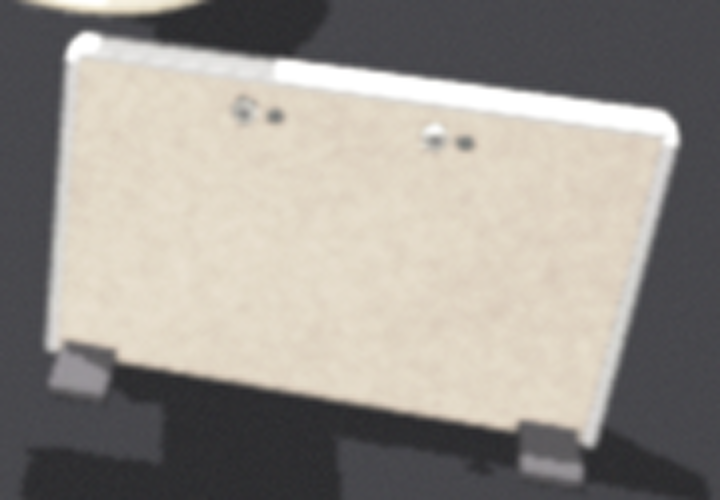

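View pics/c2.png

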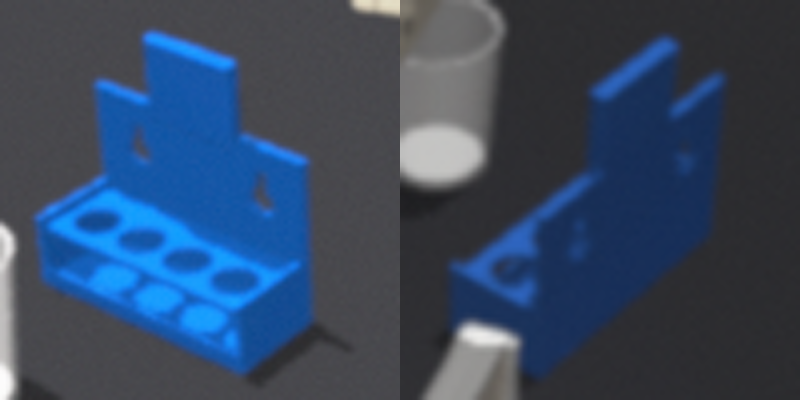

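```bash
cat > h.py <<'E'
import numpy as np
def cam(f):
    d=np.load(f);return d["camera_matrix"],d["T"]
def ray(C,p):
    K,T=C;r=T[:3,:3]@np.linalg.solve(K,[p[0],p[1],1]);return T[:3,3],r/np.linalg.norm(r)
def onz(C,p,z):
    o,r=ray(C,p);return o+r*(z-o[2])/r[2]
def onplane(C,p,q,n):
    o,r=ray(C,p);return o+r*(n@(q-o))/(n@r)
def proj(C,X):
    K,T=C;c=T[:3,:3].T@(np.array(X)-T[:3,3]);u=K@c;return u[:2]/u[2]
E
python3 - <<'E'
from h import *
np.set_printoptions(precision=4,suppress=True)
S=cam("pics/scene0.npz");D=cam("pics/side0.npz")
f=lambda u,v:((u+.5)/4-.5+340,(v+.5)/4-.5+160)
g=lambda u,v:((u+.5)/4-.5+200,(v+.5)/4-.5+160)
k=lambda u,v:((u-400+.5)/5-.5+310,(v+.5)/5-.5+140)
tl=onz(S,f(76,56),.185);tr=onz(S,f(670,133),.185)
print("top edge",tl,tr,np.linalg.norm(tr-tl))
bl=onz(S,f(55,346),.0);br=onz(S,f(590,436),.0);print("bottom z0",bl,br)
d=(tl-tr)[:2];d/=np.linalg.norm(d);
# y axis of screen = z cross x; x outwards(+)
yv=np.array([*d,0]); 
if yv[1]<0: yv=-yv
xv=np.cross(yv,[0,0,1]);print("x",xv,"yaw",np.arctan2(xv[1],xv[0]))
mid=(tl+tr)/2;mid[2]=0;print("origin",mid)
for nm,p,off in(("headA",(244,109),.012),("headB",(433,136),.012),("capA",(275,115),0),("capB",(464,142),0)):
    X=onplane(S,f(*p),mid+off*xv,xv);print(nm,X,"screen y,z",(X-mid)@yv,X[2])
for C,e in((S,[g(147,37),g(237,65)]),(D,[k(595,93),k(675,43)])):
    a,b=onz(C,e[0],.15),onz(C,e[1],.15);print("tab",a,b,(a+b)/2,np.linalg.norm(a-b),np.degrees(np.arctan2(*(b-a)[[1,0]])))
for C,e in((S,[g(97,82),g(307,159)]),):
    a,b=onz(C,e[0],.105),onz(C,e[1],.105);print("shoulder",a,b,(a+b)/2,np.linalg.norm(a-b),np.degrees(np.arctan2(*(b-a)[[1,0]])))
print("beaker scene rim",onz(S,(187,224),.09),"jar",onz(S,(319,277),.08), "jar side",onz(D,(243,212),.08),"bottle",onz(D,(366,325),0),"beaker base",onz(D,(317,171),0))
E
```

```text
top edge [0.54   0.0515 0.185 ] [0.5448 0.3292 0.185 ] 0.2778229211111702
bottom z0 [0.5292 0.0506 0.    ] [0.5368 0.3322 0.    ]
x [ 0.9998 -0.0175  0.    ] yaw -0.017478824015903307
origin [0.5424 0.1903 0.    ]
headA [0.5534 0.1357 0.1745] screen y,z -0.05446006477662096 0.17447471425926137
headB [0.555  0.2243 0.1735] screen y,z 0.034150869706089264 0.17349178625517203
capA [0.5417 0.1507 0.167 ] screen y,z -0.039636522223326594 0.16699627690942892
capB [0.5433 0.2401 0.166 ] screen y,z 0.04980918699981232 0.16602096294225488
tab [ 0.5192 -0.2156  0.15  ] [ 0.5373 -0.1581  0.15  ] [ 0.5282 -0.1869  0.15  ] 0.06029721852916112 72.48532457930791
tab [ 0.5389 -0.1627  0.15  ] [ 0.5132 -0.2152  0.15  ] [ 0.526  -0.1889  0.15  ] 0.05841716802396337 -116.06631222855326
shoulder [ 0.4969 -0.2582  0.105 ] [ 0.5482 -0.1176  0.105 ] [ 0.5225 -0.1879  0.105 ] 0.14967878099750864 69.94592547249415
beaker scene rim [ 0.6609 -0.2675  0.09  ] jar [0.7403 0.0192 0.08  ] jar side [0.7345 0.0208 0.08  ] bottle [0.4031 0.167  0.    ] beaker base [ 0.6592 -0.2771  0.    ]
```

The scene crop shows pale heads with dark crescents at crop (244,109) and (433,136), and grey caps at (275,115) and (464,142). The head height comes out about 5 mm too high, so I'll zoom in on both views.

```bash
python3 - <<'E'
import cv2,numpy as np
a=cv2.imread("pics/scene0.png");b=cv2.imread("pics/side0.png")
def z(i,x,y,w,h,f):
    c=i[y:y+h,x:x+w].astype(float);c=(c-c.min())/(c.max()-c.min())*255
    return cv2.resize(c.astype(np.uint8),None,fx=f,fy=f,interpolation=cv2.INTER_NEAREST)
o=np.zeros((600,800,3),np.uint8)
o[:300,:400]=z(a,392,178,25,18.75.__int__()+1,16)[:300]
o[:300,400:]=z(a,440,184,25,19,16)[:300]
o[300:600,:400]=z(b,290,225,25,19,16)[:300]
o[300:600,400:]=z(b,268,262,25,19,16)[:300]
cv2.imwrite("pics/c3.png",o)
E
```

```text
(no output)
```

View pics/c3.png

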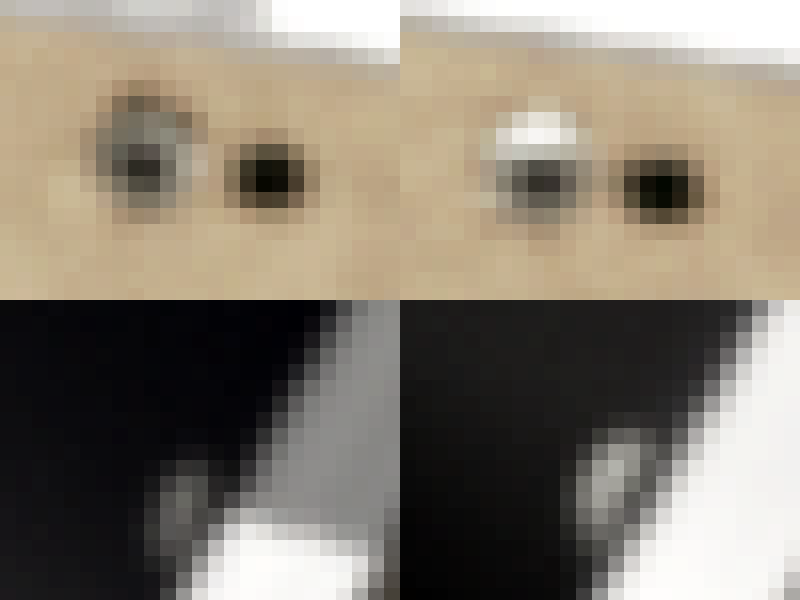

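```bash
python3 - <<'E'
from h import *
from workcell import *
np.set_printoptions(precision=4,suppress=True)
S=cam("pics/scene0.npz");D=cam("pics/side0.npz")
xv=np.array([.99985,-.0175,0]);yv=np.array([.0175,.99985,0]);mid=np.array([.5424,.1903,0])
for nm,p,off in(("headA",(400.4,187.8),.012),("headB",(448.25,195),.012),("capA",(408.25,188.4),0),("capB",(455.9,195.25),0)):
    X=onplane(S,p,mid+off*xv,xv);print(nm,X,"screen y,z",(X-mid)@yv,X[2])
    print("  side disc: centre",proj(D,X),"top",proj(D,X+[0,0,.0065]),"+y",proj(D,X+.0065*yv),"-y",proj(D,X-.0065*yv))
for e in((332,208),(264.5,321.5)): print(onz(D,e,.185))
w=snapshot("wrist");print(w["camera_matrix"],w["T"])
E
```

```text
headA [0.5534 0.1355 0.1724] screen y,z -0.054613660889974026 0.1724140300529422
  side disc: centre [297.418  236.2719] top [297.2784 233.8179] +y [296.0974 238.6698] -y [298.7236 233.9014]
headB [0.555  0.2254 0.1707] screen y,z 0.035341133371664515 0.17068547225133113
  side disc: centre [277.752  272.7557] top [277.4855 270.3065] +y [276.1962 275.5854] -y [279.2885 269.961 ]
capA [0.5417 0.1505 0.1669] screen y,z -0.039824824200111145 0.16691174279803833
  side disc: centre [300.588  245.4284] top [300.4639 242.9936] +y [299.2693 247.9096] -y [301.8914 242.9757]
capB [0.5433 0.2407 0.1658] screen y,z 0.05039141912015748 0.16583902950152646
  side disc: centre [280.8403 283.0622] top [280.5883 280.6387] +y [279.2817 285.998 ] -y [282.3795 280.1631]
[0.5121 0.0541 0.185 ]
[0.5319 0.3286 0.185 ]
[[313.3386   0.     315.891 ]
 [  0.     313.3386 202.5726]
 [  0.       0.       1.    ]] [[ 1.      0.0016 -0.0019  0.6496]
 [ 0.0011 -0.9628 -0.2704  0.0719]
 [-0.0022  0.2704 -0.9628  0.3841]
 [ 0.      0.      0.      1.    ]]
```

Request:
apply_moves:
  series: [0.015,0.04,0,0,0,0.015,0.04,0,0,0,0.01,0.03,0,0,0,0,0,0,0,0,0,0,0,0,0]

```text
clock: 0.65
ee_pos: [0.6895, 0.1113, 0.226]
ee_rot: [0.706, 0.708, -0.0, -0.0]
ft_force: [1.4, -0.9, -0.0]
gripper_width: 0.999
grasp_force: 0.0
```

```bash
python3 - <<'E'
from workcell import *
import cv2,numpy as np
s=get_state();print(s["ee_pos"],s["clock"])
d=snapshot("wrist");np.savez("pics/w1.npz",**d);cv2.imwrite("pics/w1.png",d["image"][:,:,::-1]);print(d["T"])
E
```

```text
[0.68953271 0.11132067 0.22599774] 0.65
[[ 9.99992562e-01  3.79304611e-03 -6.99252578e-04  6.89535133e-01]
 [ 3.46270440e-03 -9.62746989e-01 -2.70381664e-01  1.83229249e-01]
 [-1.69877343e-03  2.70377232e-01 -9.62752962e-01  3.84323068e-01]
 [ 0.00000000e+00  0.00000000e+00  0.00000000e+00  1.00000000e+00]]
```

View pics/w1.png

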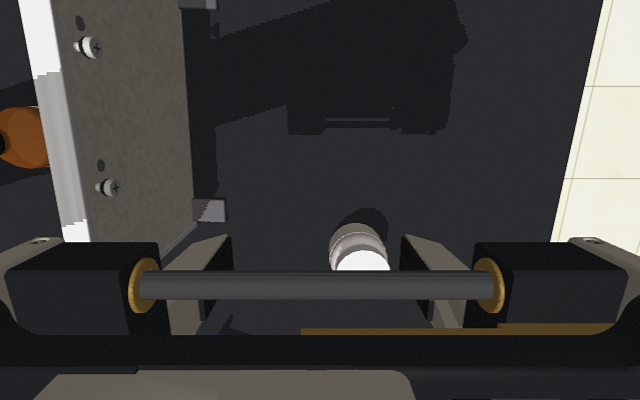

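The wrist view shows both screws clearly, with head fronts near (93,48) and (115,188) and caps at (81,22) and (101,165). The screen's top edge runs from about (45,0) to (80,240), and the jar is at (358,255). I'll zoom in for exact centres.

```bash
python3 - <<'E'
import cv2,numpy as np
a=cv2.imread("pics/w1.png")
def z(x,y,w,h,f): return cv2.resize(a[y:y+h,x:x+w],None,fx=f,fy=f,interpolation=cv2.INTER_NEAREST)
o=np.zeros((600,800,3),np.uint8)
o[:,:400]=z(68,10,40,60,10);o[:,400:]=z(88,150,40,60,10)
o=cv2.convertScaleAbs(o,alpha=1.5)
cv2.imwrite("pics/w1c.png",o)
g=cv2.GaussianBlur(cv2.cvtColor(a,cv2.COLOR_BGR2GRAY),(3,3),0).astype(int)
for v in range(20,200,20): 
    r=np.diff(g[v,:230]);print(v,[(i,int(r[i])) for i in range(229) if abs(r[i])>9])
E
```

```text
20 [(20, 50), (21, 90), (22, 51), (50, -10), (51, -32), (52, -54), (53, -46), (54, -17), (74, -15), (75, -15), (82, 14), (83, 11), (180, -16), (181, -22), (182, -12)]
40 [(23, 11), (24, 59), (25, 86), (26, 41), (54, -22), (55, -49), (56, -53), (57, -27), (77, -11), (78, -15), (79, -13), (80, 13), (81, 59), (82, 66), (83, 28), (87, -12), (88, -35), (89, -46), (90, -29), (181, -11), (182, -21), (183, -15)]
60 [(27, 16), (28, 67), (29, 80), (30, 35), (57, -15), (58, -42), (59, -56), (60, -38), (183, -19), (184, -21)]
80 [(31, 16), (32, 51), (33, 51), (34, 21), (61, -16), (62, -26), (63, -24), (64, -10), (184, -13), (185, -21), (186, -13)]
100 [(35, 24), (36, 60), (37, 45), (38, 11), (64, -12), (65, -24), (66, -26), (67, -16), (185, -10), (186, -21), (187, -17)]
120 [(39, 19), (40, 45), (41, 32), (68, -21), (69, -27), (70, -20), (187, -18), (188, -22)]
140 [(3, 12), (4, 10), (9, 10), (43, 21), (44, 41), (45, 25), (71, -15), (72, -26), (73, -24), (74, -11), (188, -14), (189, -21), (190, -13)]
160 [(4, 11), (5, 10), (47, 28), (48, 44), (49, 24), (74, -10), (75, -24), (76, -27), (77, -16), (97, -13), (98, -10), (102, 11), (190, -20), (191, -20)]
180 [(50, 11), (51, 40), (52, 49), (53, 23), (78, -20), (79, -29), (80, -19), (102, -14), (103, -13), (105, 25), (106, 19), (111, -11), (112, -10), (191, -18), (192, -21)]
```

View pics/w1c.png

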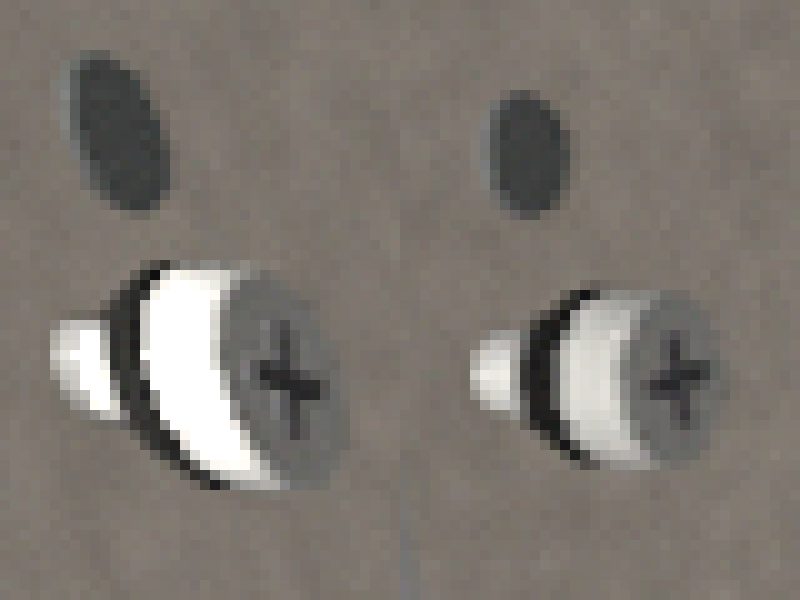

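```bash
python3 - <<'E'
from h import *
np.set_printoptions(precision=4,suppress=True)
S=cam("pics/scene0.npz");W=cam("pics/w1.npz")
def tri(*cp):
    A=0;b=0;R=[ray(*c) for c in cp]
    for o,r in R: P=np.eye(3)-np.outer(r,r);A=A+P;b=b+P@o
    X=np.linalg.solve(A,b);return X,[round(1e3*np.linalg.norm((np.eye(3)-np.outer(r,r))@(X-o)),2) for o,r in R]
H={}
for n,s,w in(("headA",(400.4,187.8),(115,187.5)),("headB",(448.25,195),(96.4,47.4)),("capA",(408.25,188.4),(100.4,164.9)),("capB",(455.9,195.25),(79.3,22.7))):
    X,e=tri((S,s),(W,w));H[n]=X;print(n,X,e)
print("spacing",np.linalg.norm(H["headA"]-H["headB"]),np.linalg.norm(H["capA"]-H["capB"]))
a,b=onz(W,(52.9,20),.185),onz(W,(79.6,180),.185);print("top edge wrist",a,b,"yaw",-np.arctan2((a-b)[0],(a-b)[1]))
a,b=onz(W,(181.5,20),.0),onz(W,(192,180),.0);print("bottom z0",a,b,"yaw",-np.arctan2((a-b)[0],(a-b)[1]))
for n in("headA","headB"):
  d=H["headB"]-H["headA"];print("yaw heads",-np.arctan2(d[0],d[1]));break
E
```

```text
headA [0.549  0.1346 0.1704] [np.float64(0.97), np.float64(0.97)]
headB [0.5507 0.2247 0.1681] [np.float64(1.21), np.float64(1.21)]
capA [0.5381 0.1496 0.1653] [np.float64(0.97), np.float64(0.97)]
capB [0.5393 0.2399 0.1634] [np.float64(1.31), np.float64(1.31)]
spacing 0.09020883627125031 0.09035460990197836
top edge wrist [0.5395 0.2345 0.185 ] [0.5361 0.1419 0.185 ] yaw -0.03655146628628431
bottom z0 [0.5413 0.2825 0.    ] [0.5343 0.104  0.    ] yaw -0.038985943802381205
yaw heads -0.017984166949951388
```

Request:
apply_moves:
  series: [-0.02,-0.044,0.002,-0.044,0,-0.02,-0.044,0.002,-0.044,0,-0.02,-0.044,0,-0.044,0,-0.02,-0.044,0,-0.044,0,-0.02,-0.044,0,-0.044,0,-0.02,-0.044,0,-0.044,0,-0.02,-0.044,0,-0.044,0,-0.02,-0.044,0,-0.044,0,0,0,0,0,0,0,0,0,0,0]

```text
clock: 1.7
ee_pos: [0.5279, -0.2455, 0.2308]
ee_rot: [0.822, 0.57, -0.0, 0.0]
ft_force: [-0.3, 0.3, -0.1]
gripper_width: 0.997
grasp_force: 0.0
```

```bash
python3 - <<'E'
from workcell import *
from h import *
import cv2
np.set_printoptions(precision=4,suppress=True)
s=get_state();print(s["ee_pos"],s["ee_rot"],s["clock"])
d=snapshot("wrist");np.savez("pics/w2.npz",**d);im=d["image"];cv2.imwrite("pics/w2.png",im[:,:,::-1]);W=(d["camera_matrix"],d["T"])
h=cv2.cvtColor(im,cv2.COLOR_RGB2HSV);m=cv2.inRange(h,(100,120,40),(125,255,255))
print(cv2.boundingRect(m))
E
```

```text
[ 0.5279 -0.2455  0.2308] [ 0.8219  0.5696 -0.0005  0.0003] 1.7
(282, 48, 70, 172)
```

View pics/w2.png

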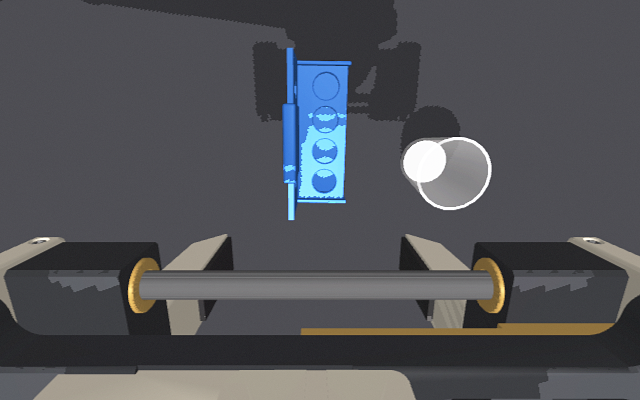

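The wrist view shows the tab top spanning about u 283–297, v 103–182, nearly vertical in the image. The beaker is at (450,173).

```bash
python3 - <<'E'
from h import *
import cv2
np.set_printoptions(precision=4,suppress=True)
W=cam("pics/w2.npz");im=cv2.imread("pics/w2.png");h=cv2.cvtColor(im,cv2.COLOR_BGR2HSV);m=cv2.inRange(h,(95,100,30),(130,255,255))
L=[(np.where(m[v,270:310])[0][0]+270,v) for v in range(108,176,4)]
p=np.polyfit([v for u,v in L],[u for u,v in L],1);print(p,[int(u) for u,_ in L])
print([ (v,im[v,280:302,0].tolist()) for v in (115,135,155)])
print([ (v,int(np.where(m[v,270:310])[0][0]+270)) for v in range(96,110)],[ (v,int(np.where(m[v,270:310])[0][0]+270)) for v in range(174,188)])
a,b=onz(W,(np.polyval(p,106),106),.15),onz(W,(np.polyval(p,178),178),.15)
d=a-b;print("back edge",a,b,"yaw",-np.arctan2(d[0],d[1]))
E
```

```text
[  0.0202 279.8162] [282, 282, 282, 282, 282, 282, 283, 283, 283, 283, 283, 283, 283, 283, 283, 283, 283]
[(115, [53, 48, 131, 185, 215, 223, 222, 223, 225, 227, 227, 230, 232, 225, 203, 147, 102, 103, 121, 206, 230, 228]), (135, [84, 82, 87, 162, 207, 220, 221, 222, 224, 225, 225, 227, 229, 224, 203, 152, 107, 102, 97, 199, 229, 226]), (155, [83, 83, 75, 159, 199, 215, 220, 221, 222, 222, 222, 223, 225, 219, 205, 156, 108, 104, 98, 195, 225, 255])]
[(96, 287), (97, 287), (98, 287), (99, 287), (100, 287), (101, 287), (102, 287), (103, 284), (104, 282), (105, 282), (106, 282), (107, 282), (108, 282), (109, 282)] [(174, 283), (175, 283), (176, 283), (177, 283), (178, 283), (179, 283), (180, 283), (181, 283), (182, 284), (183, 285), (184, 288), (185, 288), (186, 288), (187, 288)]
back edge [ 0.5323 -0.164   0.15  ] [ 0.5132 -0.2139  0.15  ] yaw -0.365926186634062
```

```bash
python3 - <<'E'
from h import *
W=cam("pics/w2.npz");print([onz(W,p,.15) for p in((288.8,143),(288.2,103.3),(289.6,182.3))])
E
```

```text
[array([ 0.52703391, -0.19045582,  0.15      ]), array([ 0.53722764, -0.16384489,  0.15      ]), array([ 0.5163879, -0.218696 ,  0.15     ])]
```

Request:
apply_moves:
  series: [0,0.027,0,-0.007,0,0,0.026,0,0,0,0,0,-0.03,0,0,0,0,-0.03,0,0,0,0,-0.03,0,0,0,0,-0.017,0,0,0,0,0,0,0,0,0,0,0,0]
  squeeze: 50

```text
clock: 2.55
ee_pos: [0.5305, -0.1878, 0.124]
ee_rot: [0.821, 0.57, 0.0, -0.0]
ft_force: [-0.2, -0.0, 1.0]
gripper_width: 1.0
grasp_force: 0.0
```

Request:
apply_moves:
  series: [-0.003,-0.003,-0.001,-0.008,0,0,0,0,0,0,0,0,0,0,0.5,0,0,0,0,1,0,0,0,0,1,0,0,0,0,1,0,0,0,0,1,0,0,0,0,1,0,0,0,0,1,0,0,0,0,1]
  squeeze: 50

```text
clock: 3.55
ee_pos: [0.527, -0.192, 0.1227]
ee_rot: [0.824, 0.566, -0.0, -0.0]
ft_force: [-0.2, 0.2, 0.7]
gripper_width: 0.352
grasp_force: 0.0
```

Request:
apply_moves:
  series: [0,0,0,0,1,0,0,0,0,1,0,0,0,0,1,0,0,0,0,1,0,0,0,0,1,0,0,0,0,1,0,0,0,0,1]

```text
clock: 4.25
ee_pos: [0.5268, -0.1919, 0.1226]
ee_rot: [0.824, 0.566, -0.0, -0.0]
ft_force: [-1.0, 0.2, -0.5]
gripper_width: 0.107
grasp_force: 50.0
```

Request:
apply_moves:
  series: [0,0,0.02,0,1,0,0,0.03,0,1,0.01,0,0.03,0,1,0.02,0,0.02,0,1,0.02,0.02,0,0.03,1,0.02,0.03,0,0.04,1,0.01,0.04,0,0.04,1,0,0.04,0,0.05,1,0,0.04,0,0.05,1,0,0.04,0,0.05,1,0,0.04,0,0.04,1,0,0.04,0,0.02,1]

```text
clock: 5.45
ee_pos: [0.6063, 0.0993, 0.222]
ee_rot: [0.723, 0.691, -0.001, -0.0]
ft_force: [0.3, 0.7, -4.4]
gripper_width: 0.104
grasp_force: 50.0
```

Request:
apply_moves:
  series: [0,0.03,0,0.022,1,0,0.03,0,0,1,0,0.02,0,0,1,0,0,0,0,1,0,0,0,0,1,0,0,0,0,1,0,0,0,0,1]

```text
clock: 6.15
ee_pos: [0.6073, 0.1761, 0.2224]
ee_rot: [0.717, 0.697, -0.0, 0.0]
ft_force: [-0.4, -0.7, -3.2]
gripper_width: 0.108
grasp_force: 50.0
```

```bash
python3 - <<'E'
from workcell import *
import cv2,numpy as np
d=snapshot("wrist");np.savez("pics/w3.npz",**d);w=d["image"][:,:,::-1];cv2.imwrite("pics/w3.png",w)
d=snapshot("scene");np.savez("pics/s3.npz",**d);s=d["image"][:,:,::-1];cv2.imwrite("pics/s3.png",s)
o=np.zeros((600,800,3),np.uint8)
o[:,:400]=cv2.resize(w[0:300,60:260],(400,600),interpolation=cv2.INTER_CUBIC)
o[:480,400:]=cv2.resize(s[130:250,370:470],(400,480),interpolation=cv2.INTER_CUBIC)
cv2.imwrite("pics/c4.png",o)
E
```

```text
(no output)
```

View pics/c4.png

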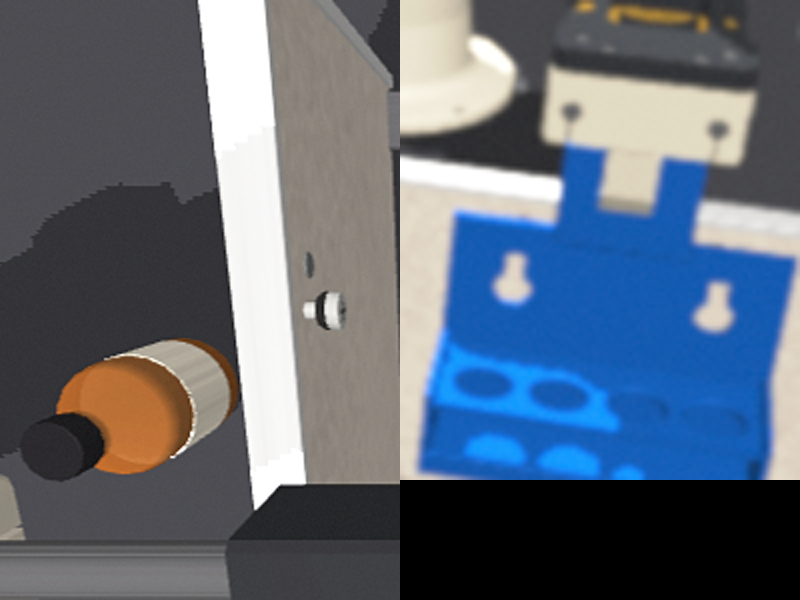

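The scene crop shows both keyholes: round parts centred at crop (512,287) and (714,315), bottoms at 304 and 333. The wrist crop shows the left screw and screen edge. I'll compare hole and head positions through the same camera.

```bash
python3 - <<'E'
from h import *
import cv2
np.set_printoptions(precision=4,suppress=True)
S=cam("pics/s3.npz");S0=cam("pics/scene0.npz")
n=np.array([.9996,-.028,0])
for nm,p in(("L bottom",(397.75,205.6)),("R bottom",(448.25,212.9))):
    for xo in(-.005,0): X=onplane(S,p,np.array([.6073+xo,.1761,0]),n);print(nm,xo,X)
for nm,p in(("A",(400.4,187.8)),("B",(448.25,195))):
    print(nm,onplane(S0,p,np.array([.5498,.1797,0]),n))
# tcp-derived prediction for hole bottoms/centres
T=np.array([.6073,.1761,.2224]);yv=np.array([.028,.9996,0])
for sg in(-1,1):
    for dz in(0,-.008): X=T-.005*n+yv*(sg*.045+.0008)+[0,0,-.0526+dz];print(X,proj(S,X))
im=cv2.imread("pics/s3.png");h=cv2.cvtColor(im,cv2.COLOR_BGR2HSV);m=cv2.inRange(h,(95,100,30),(130,255,255))
for x0,x1 in((391,406),(441,457)):
    print([(v,''.join('#' if q else '.' for q in m[v,x0:x1])) for v in range(190,216)])
E
```

```text
L bottom -0.005 [0.6012 0.1352 0.1604]
L bottom 0 [0.6062 0.1353 0.1634]
R bottom -0.005 [0.6037 0.2261 0.1606]
R bottom 0 [0.6087 0.2255 0.1636]
A [0.5486 0.1355 0.1698]
B [0.5511 0.2259 0.1686]
[0.6011 0.1321 0.1698] [396.5892 200.9885]
[0.6011 0.1321 0.1618] [396.1147 204.7006]
[0.6036 0.222  0.1698] [446.8024 208.2577]
[0.6036 0.222  0.1618] [446.0642 212.0182]
[(190, '###############'), (191, '###############'), (192, '###############'), (193, '######....#####'), (194, '#####......####'), (195, '#####......####'), (196, '#####......####'), (197, '#####.....#####'), (198, '####......#####'), (199, '###........####'), (200, '###........####'), (201, '##..........###'), (202, '###.........###'), (203, '###.........###'), (204, '####......#####'), (205, '###############'), (206, '###############'), (207, '###############'), (208, '###############'), (209, '###############'), (210, '###############'), (211, '###############'), (212, '###############'), (213, '###############'), (214, '###############'), (215, '###############')]
[(190, '##..............'), (191, '######..........'), (192, '#############...'), (193, '################'), (194, '################'), (195, '################'), (196, '################'), (197, '################'), (198, '################'), (199, '################'), (200, '#######...######'), (201, '######.....#####'), (202, '######......####'), (203, '######.....#####'), (204, '######.....#####'), (205, '#####......#####'), (206, '####.......#####'), (207, '###.........####'), (208, '###.........####'), (209, '##...........###'), (210, '###.........####'), (211, '###.........####'), (212, '#####......#####'), (213, '################'), (214, '################'), (215, '################')]
```

Request:
apply_moves:
  series: [-0.01,0.001,-0.001,0,1,-0.01,0,0,0,1,-0.01,0,0,0,1,-0.01,0,0,0,1,-0.004,0,0,0,1,0,0,0,0,1,0,0,0,0,1,0,0,0,0,1]

```text
clock: 7.05
ee_pos: [0.5635, 0.1789, 0.2218]
ee_rot: [0.716, 0.698, 0.0, 0.0]
ft_force: [0.3, -0.6, -3.4]
gripper_width: 0.107
grasp_force: 50.0
```

Request:
apply_moves:
  series: [0,0,0,0,1,0,0,0,0,1,0,0,0,0,1]

```text
clock: 7.35
ee_pos: [0.5631, 0.179, 0.2216]
ee_rot: [0.716, 0.698, -0.0, -0.0]
ft_force: [0.5, -0.4, -3.6]
gripper_width: 0.107
grasp_force: 50.0
```

Request:
apply_moves:
  series: [0,0,0,0,1]

```text
clock: 7.45
ee_pos: [0.563, 0.1791, 0.2216]
ee_rot: [0.716, 0.698, -0.0, -0.0]
ft_force: [-0.1, -0.2, -4.4]
gripper_width: 0.105
grasp_force: 50.0
```

```bash
python3 - <<'E'
from workcell import *
from h import *
import cv2
s=get_state();print(s["ee_pos"],s["clock"])
d=snapshot("scene");np.savez("pics/s4.npz",**d);im=d["image"][:,:,::-1].copy();cv2.imwrite("pics/s4.png",im)
h=cv2.cvtColor(im,cv2.COLOR_BGR2HSV);m=cv2.inRange(h,(95,100,30),(130,255,255))
for x0,x1 in((388,412),(436,462)):
    for v in range(174,206): print(v,''.join('#' if q else '.' for q in m[v,x0:x1]), im[v,x0+6:x1-6,2].tolist())
E
```

```text
[0.56302754 0.17905508 0.2216366 ] 7.45
174 ######################## [24, 28, 25, 26, 26, 29, 31, 35, 35, 38, 41, 39]
175 ######################## [23, 19, 19, 23, 21, 21, 27, 25, 27, 24, 26, 30]
176 ######################## [19, 17, 19, 19, 18, 20, 22, 23, 21, 22, 25, 24]
177 ######################## [21, 23, 22, 23, 21, 22, 19, 23, 22, 23, 18, 21]
178 ######################## [19, 19, 20, 20, 19, 22, 19, 21, 20, 21, 24, 19]
179 ######################## [25, 16, 15, 16, 19, 22, 20, 22, 20, 24, 23, 22]
180 ######################## [22, 22, 21, 22, 21, 19, 23, 22, 19, 21, 20, 25]
181 ######################## [20, 22, 22, 19, 20, 25, 40, 47, 45, 39, 29, 24]
182 ######################## [22, 15, 17, 19, 31, 49, 81, 103, 106, 89, 57, 29]
183 ############....######## [20, 24, 19, 22, 38, 87, 137, 166, 171, 146, 96, 44]
184 ###########......####### [21, 18, 20, 23, 62, 130, 195, 222, 217, 182, 121, 59]
185 ###########......####### [22, 24, 25, 23, 80, 166, 230, 244, 235, 192, 123, 57]
186 ###########.....######## [22, 21, 20, 27, 70, 141, 196, 221, 223, 189, 117, 51]
187 ###########.....##
[... 3719 characters left out ...]
[19, 42, 95, 161, 201, 213, 209, 211, 220, 223, 216, 170, 93, 33]
199 #########.........######## [20, 30, 70, 131, 184, 208, 215, 217, 219, 212, 192, 145, 75, 27]
200 ##########.......######### [18, 21, 36, 79, 135, 174, 187, 189, 185, 166, 128, 84, 42, 19]
201 ########################## [23, 20, 23, 38, 67, 94, 109, 113, 107, 87, 60, 34, 15, 22]
202 ########################## [19, 18, 17, 21, 21, 31, 38, 43, 39, 27, 18, 21, 20, 21]
203 ########################## [19, 22, 21, 24, 19, 17, 21, 22, 21, 19, 16, 20, 19, 21]
204 ########################## [18, 22, 20, 21, 19, 25, 24, 23, 19, 20, 25, 19, 19, 21]
205 ########################## [20, 20, 21, 20, 20, 19, 25, 22, 22, 21, 18, 23, 20, 21]
```

```bash
python3 - <<'E'
from h import *
np.set_printoptions(precision=4,suppress=True)
S=cam("pics/s4.npz");n=np.array([.9996,-.028,0]);yv=np.array([.028,.9996,0])
T=np.array([.563,.179,.2216])
for p in((401,191),(449,197.7)):
    print("hole",onplane(S,p,T-.002*n,n))
for p in((400.4,187.8),(448.25,195)): print("head",onplane(S,p,np.array([.5498,.1797,0]),n))
for sg in(-1,1):
    for k in(0,.001,.002,.003):
        X=T-.005*n+yv*(sg*.045+k)+[0,0,-.0526];print(k,X,proj(S,X),"bottom",proj(S,X-[0,0,.008]))
E
```

```text
hole [0.5598 0.1374 0.1691]
hole [0.5623 0.2269 0.1692]
head [0.5486 0.1355 0.1698]
head [0.5511 0.2259 0.1686]
0 [0.5567 0.1342 0.169 ] [399.3851 190.0702] bottom [398.9178 193.6737]
0.001 [0.5568 0.1352 0.169 ] [399.9076 190.1432] bottom [399.4378 193.7472]
0.002 [0.5568 0.1362 0.169 ] [400.4304 190.2161] bottom [399.958  193.8206]
0.003 [0.5568 0.1372 0.169 ] [400.9534 190.2891] bottom [400.4785 193.8942]
0 [0.5593 0.2241 0.169 ] [447.4361 196.7775] bottom [446.7274 200.4276]
0.001 [0.5593 0.2251 0.169 ] [447.9819 196.8537] bottom [447.2703 200.5043]
0.002 [0.5593 0.2261 0.169 ] [448.5279 196.9299] bottom [447.8136 200.581 ]
0.003 [0.5593 0.2271 0.169 ] [449.0742 197.0062] bottom [448.3571 200.6578]
```

Request:
apply_moves:
  series: [0,-0.0014,0,0,1,-0.002,0,0,0,1,-0.002,0,0,0,1,-0.002,0,0,0,1,-0.001,0,0,0,1,-0.001,0,0,0,1,0,0,0,0,1]

```text
clock: 8.2
ee_pos: [0.5549, 0.1777, 0.2218]
ee_rot: [0.716, 0.698, 0.0, 0.0]
ft_force: [-0.2, -0.0, -4.1]
gripper_width: 0.106
grasp_force: 50.0
```

Request:
apply_moves:
  series: [-0.001,0,0,0,1,-0.001,0,0,0,1,0,0,0,0,1]

```text
clock: 8.5
ee_pos: [0.5528, 0.1777, 0.2217]
ee_rot: [0.716, 0.698, -0.0, -0.0]
ft_force: [-0.3, 0.4, -4.4]
gripper_width: 0.103
grasp_force: 50.0
```

Request:
apply_moves:
  series: [-0.001,0,0,0,1,-0.001,0,0,0,1,0,0,0,0,1]

```text
clock: 8.8
ee_pos: [0.5508, 0.1777, 0.2217]
ee_rot: [0.716, 0.698, -0.0, -0.0]
ft_force: [0.6, 0.4, -4.7]
gripper_width: 0.104
grasp_force: 50.0
```

Request:
apply_moves:
  series: [-0.001,0,0,0,1,-0.001,0,0,0,1,0,0,0,0,1]

```text
clock: 9.1
ee_pos: [0.5488, 0.1777, 0.2217]
ee_rot: [0.716, 0.698, -0.0, -0.0]
ft_force: [-0.5, 0.3, -4.0]
gripper_width: 0.105
grasp_force: 50.0
```

Request:
apply_moves:
  series: [-0.001,0,0,0,1,-0.001,0,0,0,1,0,0,0,0,1]

```text
clock: 9.4
ee_pos: [0.5468, 0.1777, 0.2217]
ee_rot: [0.716, 0.698, -0.0, -0.0]
ft_force: [0.3, -0.1, -4.7]
gripper_width: 0.107
grasp_force: 50.0
```

Request:
apply_moves:
  series: [-0.001,0,0,0,1,0,0,0,0,1]

```text
clock: 9.6
ee_pos: [0.5459, 0.1776, 0.2217]
ee_rot: [0.716, 0.698, -0.0, -0.0]
ft_force: [0.9, -0.9, -4.3]
gripper_width: 0.104
grasp_force: 50.0
```

Request:
apply_moves:
  series: [-0.001,0,0,0,1,0,0,0,0,1]

```text
clock: 9.8
ee_pos: [0.5449, 0.1776, 0.2217]
ee_rot: [0.716, 0.698, -0.0, -0.0]
ft_force: [-0.1, 0.5, -3.0]
gripper_width: 0.109
grasp_force: 50.0
```

Request:
apply_moves:
  series: [-0.001,0,0,0,1,0,0,0,0,1]

```text
clock: 10.0
ee_pos: [0.5438, 0.1777, 0.2217]
ee_rot: [0.716, 0.698, -0.0, -0.0]
ft_force: [-0.3, -0.4, -3.8]
gripper_width: 0.106
grasp_force: 50.0
```

Request:
apply_moves:
  series: [-0.001,0,0,0,1,0,0,0,0,1]

```text
clock: 10.2
ee_pos: [0.5433, 0.1776, 0.2218]
ee_rot: [0.716, 0.698, 0.0, 0.0]
ft_force: [1.0, 0.1, -4.0]
gripper_width: 0.102
grasp_force: 50.0
```

Request:
apply_moves:
  series: [-0.001,0,0,0,1,0,0,0,0,1]

```text
clock: 10.4
ee_pos: [0.5428, 0.1776, 0.222]
ee_rot: [0.716, 0.698, 0.001, 0.0]
ft_force: [3.4, 0.2, -6.1]
gripper_width: 0.103
grasp_force: 50.0
```

```bash
python3 -c "
from workcell import *
s=get_state();print(s['ee_pos'],s['ee_rot'],s['ft_force'],s['torque'])"
```

```text
[0.54282682 0.17759442 0.22197087] [7.16085144e-01 6.98012362e-01 7.77704267e-04 4.51081263e-04] [ 3.35584993  0.19650104 -6.10060508] [ 0.00386544 -0.78310312 -0.22952975]
```

Request:
apply_moves:
  series: [0,0,0,-0.008,1,0,0,0,0,1]

```text
clock: 10.6
ee_pos: [0.5425, 0.1776, 0.2219]
ee_rot: [0.719, 0.695, 0.0, 0.0]
ft_force: [3.1, -0.3, -4.0]
gripper_width: 0.106
grasp_force: 50.0
```

Request:
apply_moves:
  series: [-0.001,0,0,0,1,0,0,0,0,1]

```text
clock: 10.8
ee_pos: [0.5423, 0.1776, 0.222]
ee_rot: [0.719, 0.695, 0.001, 0.001]
ft_force: [6.3, 0.6, -7.4]
gripper_width: 0.106
grasp_force: 50.0
```

```bash
python3 -c "
from workcell import *
s=get_state();print(s['ee_pos'],s['ee_rot'],s['ft_force'],s['torque'])"
```

```text
[0.54233838 0.17757716 0.22199394] [0.71876917 0.6952473  0.00120696 0.0007803 ] [ 6.31861022  0.63974836 -7.44434624] [ 0.06611044 -1.59491834 -0.11599157]
```

Request:
apply_moves:
  series: [0,0,-0.001,0,1,0,0,-0.001,0,1,0,0,0,0,1]

```text
clock: 11.1
ee_pos: [0.5424, 0.1777, 0.2205]
ee_rot: [0.719, 0.695, 0.001, 0.001]
ft_force: [6.1, -0.3, -2.9]
gripper_width: 0.101
grasp_force: 50.0
```

Request:
apply_moves:
  series: [0,0,-0.001,0,1,0,0,-0.001,0,1,0,0,0,0,1]

```text
clock: 11.4
ee_pos: [0.5424, 0.1778, 0.2185]
ee_rot: [0.719, 0.695, 0.001, 0.001]
ft_force: [6.0, -0.2, -2.9]
gripper_width: 0.109
grasp_force: 50.0
```

Request:
apply_moves:
  series: [0,0,-0.001,0,1,0,0,-0.001,0,1,0,0,0,0,1]

```text
clock: 11.7
ee_pos: [0.5424, 0.1779, 0.2166]
ee_rot: [0.719, 0.695, 0.001, 0.001]
ft_force: [5.0, -0.4, -2.1]
gripper_width: 0.105
grasp_force: 50.0
```

Request:
apply_moves:
  series: [0,0,-0.001,0,1,0,0,0,0,1]

```text
clock: 11.9
ee_pos: [0.5424, 0.1781, 0.2159]
ee_rot: [0.719, 0.695, 0.002, 0.001]
ft_force: [5.8, 0.0, 1.5]
gripper_width: 0.102
grasp_force: 50.0
```

Request:
apply_moves:
  series: [0,0,-0.001,0,1,0,0,0,0,1]

```text
clock: 12.1
ee_pos: [0.5425, 0.178, 0.2148]
ee_rot: [0.719, 0.695, 0.002, 0.001]
ft_force: [5.8, -1.3, 2.1]
gripper_width: 0.105
grasp_force: 50.0
```

Request:
apply_moves:
  series: [0,0,-0.001,0,1,0,0,0,0,1]

```text
clock: 12.3
ee_pos: [0.5424, 0.178, 0.2137]
ee_rot: [0.719, 0.695, 0.001, 0.001]
ft_force: [7.0, -0.4, 1.9]
gripper_width: 0.102
grasp_force: 50.0
```

Request:
apply_moves:
  series: [0,0,-0.001,0,1,0,0,0,0,1]

```text
clock: 12.5
ee_pos: [0.5425, 0.1779, 0.2128]
ee_rot: [0.719, 0.695, 0.001, 0.001]
ft_force: [5.8, -0.6, 2.0]
gripper_width: 0.104
grasp_force: 50.0
```

Request:
apply_moves:
  series: [0,0,-0.001,0,1,0,0,0,0,1]

```text
clock: 12.7
ee_pos: [0.5425, 0.178, 0.2119]
ee_rot: [0.719, 0.695, 0.002, 0.001]
ft_force: [6.1, 0.3, 3.0]
gripper_width: 0.11
grasp_force: 50.0
```

Request:
apply_moves:
  series: [0,0,-0.001,0,1,0,0,-0.001,0,1,0,0,0,0,1]

```text
clock: 13.0
ee_pos: [0.5425, 0.178, 0.2099]
ee_rot: [0.719, 0.695, 0.002, 0.001]
ft_force: [5.9, -0.2, 3.5]
gripper_width: 0.102
grasp_force: 50.0
```

Request:
apply_moves:
  series: [0,0,-0.001,0,1,0,0,-0.001,0,1,0,0,0,0,1]

```text
clock: 13.3
ee_pos: [0.5425, 0.178, 0.2079]
ee_rot: [0.719, 0.695, 0.002, 0.001]
ft_force: [6.3, -1.1, 3.7]
gripper_width: 0.106
grasp_force: 50.0
```

Request:
apply_moves:
  series: [0,0,-0.001,0,1,0,0,0,0,1]

```text
clock: 13.5
ee_pos: [0.5425, 0.178, 0.2069]
ee_rot: [0.719, 0.695, 0.002, 0.001]
ft_force: [5.9, 0.2, 3.6]
gripper_width: 0.106
grasp_force: 50.0
```

Request:
apply_moves:
  series: [0,0,-0.0007,0,1,0,0,0,0,1]

```text
clock: 13.7
ee_pos: [0.5425, 0.1781, 0.2063]
ee_rot: [0.719, 0.695, 0.002, 0.001]
ft_force: [5.2, 0.8, 3.3]
gripper_width: 0.107
grasp_force: 50.0
```

Request:
apply_moves:
  series: [0,0,-0.0007,0,1,0,0,0,0,1]

```text
clock: 13.9
ee_pos: [0.5425, 0.178, 0.2057]
ee_rot: [0.719, 0.695, 0.002, 0.001]
ft_force: [5.7, 0.6, 3.9]
gripper_width: 0.107
grasp_force: 50.0
```

Request:
apply_moves:
  series: [0,0,-0.0007,0,1,0,0,0,0,1]

```text
clock: 14.1
ee_pos: [0.5425, 0.1781, 0.2051]
ee_rot: [0.719, 0.695, 0.002, 0.001]
ft_force: [5.5, -0.0, 4.5]
gripper_width: 0.103
grasp_force: 50.0
```

Request:
apply_moves:
  series: [0,0,-0.0007,0,1,0,0,0,0,1]

```text
clock: 14.3
ee_pos: [0.5425, 0.1782, 0.2049]
ee_rot: [0.719, 0.695, 0.002, 0.001]
ft_force: [3.6, -0.5, 8.7]
gripper_width: 0.105
grasp_force: 50.0
```

Request:
apply_moves:
  series: [0,0,-0.0007,0,1,0,0,0,0,1]

```text
clock: 14.5
ee_pos: [0.5425, 0.1782, 0.2048]
ee_rot: [0.719, 0.695, 0.002, 0.001]
ft_force: [2.7, -1.4, 11.3]
gripper_width: 0.101
grasp_force: 50.0
```

```bash
python3 -c "
from workcell import *
s=get_state();print(s['ee_pos'],s['ee_rot'],s['ft_force'],s['torque'])"
```

```text
[0.54252865 0.17815717 0.20477924] [0.71873338 0.69528297 0.00162572 0.00112594] [ 2.6992793  -1.38831993 11.34227132] [-0.33405342 -0.51258182 -0.16619278]
```

Request:
apply_moves:
  series: [0,0,-0.001,0,1,0,0,0,0,1]

```text
clock: 14.7
ee_pos: [0.5426, 0.1782, 0.2046]
ee_rot: [0.719, 0.695, 0.002, 0.001]
ft_force: [0.9, -1.8, 17.5]
gripper_width: 0.101
grasp_force: 50.0
```

```bash
python3 - <<'E'
from workcell import *
import cv2,numpy as np
s=get_state();print(s['ee_pos'],s['ee_rot'],s['ft_force'],s['torque'])
d=snapshot("scene");a=d["image"][:,:,::-1];d2=snapshot("side");b=d2["image"][:,:,::-1]
o=np.zeros((600,800,3),np.uint8)
o[:,:400]=cv2.resize(a[140:260,370:450],(400,600),interpolation=cv2.INTER_CUBIC)
o[:,400:]=cv2.resize(a[140:260,420:500],(400,600),interpolation=cv2.INTER_CUBIC)
cv2.imwrite("pics/c5.png",o)
E
```

```text
[0.5425759  0.1782067  0.20463529] [0.71872609 0.69528994 0.0016879  0.00136193] [ 0.924406   -1.77594732 17.47723207] [-5.23144608e-01  8.07442749e-05 -1.58705098e-01]
```

View pics/c5.png

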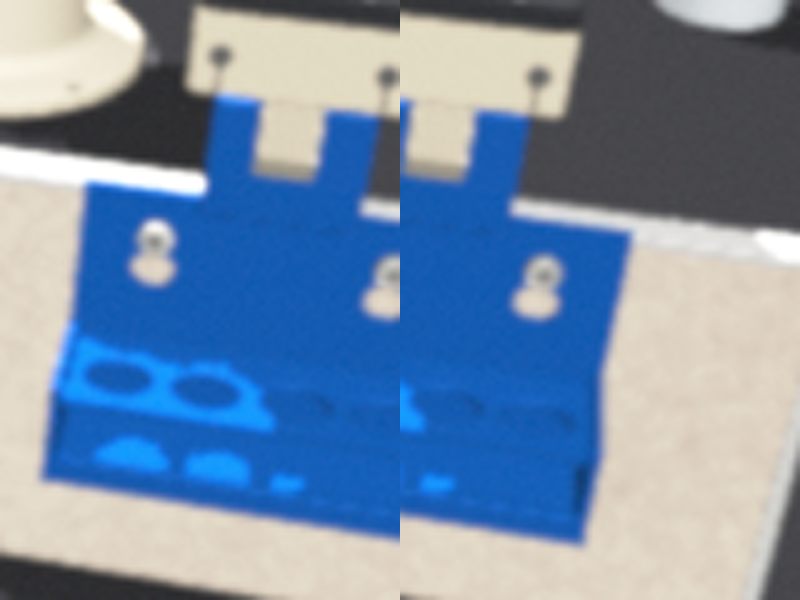

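The scene crop shows both heads seated in their slots above the round holes, at crop (155,238) and (543,270). The stop is firm at 17 N, so I'll ease the load and release.

Request:
apply_moves:
  series: [0,0,0.001,0,1,0,0,0.001,0,1,0,0,0,0,1]

```text
clock: 15.1
ee_pos: [0.5425, 0.1782, 0.2048]
ee_rot: [0.719, 0.695, 0.002, 0.001]
ft_force: [6.2, -0.4, 5.3]
gripper_width: 0.105
grasp_force: 50.0
```

Request:
apply_moves:
  series: [0.001,0,0.0005,0,1,0,0,0,0,0.8,0,0,0,0,0.6,0,0,0,0,0.4,0,0,0,0,0.3,0,0,0,0,0.3,0,0,0,0,0.3,0,0,0,0,0.3]

```text
clock: 15.9
ee_pos: [0.5419, 0.1776, 0.2036]
ee_rot: [0.719, 0.695, -0.0, -0.0]
ft_force: [-0.5, 0.9, -0.5]
gripper_width: 0.662
grasp_force: 0.0
```

Released with no contact. I'll lift straight up.

Request:
apply_moves:
  series: [0,0,0.01,0,0.3,0,0,0.02,0,0.3,0,0,0.03,0,0.3,0,0,0.03,0,0.3,0,0,0.02,0,0.3,0,0,0,0,0.3,0,0,0,0,0.3,0,0,0,0,0.3]

```text
clock: 16.7
ee_pos: [0.5414, 0.1773, 0.3128]
ee_rot: [0.719, 0.695, -0.001, -0.0]
ft_force: [-0.4, -0.7, 0.1]
gripper_width: 0.7
grasp_force: 0.0
```

```bash
python3 - <<'E'
from workcell import *
import cv2,numpy as np
s=get_state();print(s['ee_pos'],s['ft_force'])
b=cv2.imread("pics/c5.png")
a=snapshot("scene")["image"][:,:,::-1]
o=np.zeros((600,800,3),np.uint8)
o[:,:400]=cv2.resize(a[140:260,370:450],(400,600),interpolation=cv2.INTER_CUBIC)
o[:,400:]=cv2.resize(a[140:260,420:500],(400,600),interpolation=cv2.INTER_CUBIC)
for r in((slice(190,300),slice(80,195)),(slice(240,330),slice(490,620)),(slice(320,560),slice(40,390))):
    print(cv2.phaseCorrelate(b[r][:,:,0].astype(np.float32),o[r][:,:,0].astype(np.float32)), np.abs(b[r].astype(int)-o[r]).mean())
E
```

```text
[0.54135765 0.17730566 0.31277691] [-0.44211435 -0.67151363  0.12321536]
((-0.01151065089899106, 0.0037509078854967015), 0.9677420298258463) 1.7540447957839262
((0.4061489452940208, -0.10564435262082839), 0.6153832208766858) 1.3286609686609687
((0.03747293575221988, 0.015436914704409332), 0.5200753084818522) 3.4231150793650795
```

The rack did not move when released, so I'm handing in.

```bash
python3 -c "
from workcell import *
print(hand_in())"
```

```text
the job is handed in; nothing more can be done
None
```

The blue rack hangs home on both screws and the gripper has let go; I handed the job in at about 17 s, with at most about 18 N measured at the wrist. The bottle, beaker and jar were never touched, and no verdict came back.

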